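Find the loaded tin and show its underside to the inspection camera

TASK

Only one of the three look-alike tins on the rubber mat still has its steel piece inside: find it by lifting, then hold it steady in the air in front of the bench camera, centred on the lens with its underside squarely facing it, 10 cm from the glass. The two empty tins must stand upright on the mat, and the other loose things are left alone. Finish while holding the tin there; do not put it down or let go.

Things in the scene. Friction and masses are not known exactly. Their poses are not given: they have to be found in the camera images.
- tin_1_centre (a point): one of three outwardly identical closed aluminium tins with push-on lids, round, body 52 mm across, lid 55 mm across, 39 mm high; two are empty (about 55 g), one, any of the three, holds a steel piece (280 to 390 g altogether), which can be told only by its weight. The lid cannot come off. This point is the tin's centre, 19.5 mm above its underside; z points from underside to lid. The tin starts standing upright on the mat; grip it round the body from above
- tin_2_centre (a point): one of three outwardly identical closed aluminium tins with push-on lids, round, body 52 mm across, lid 55 mm across, 39 mm high; two are empty (about 55 g), one, any of the three, holds a steel piece (280 to 390 g altogether), which can be told only by its weight. The lid cannot come off. This point is the tin's centre, 19.5 mm above its underside; z points from underside to lid. The tin starts standing upright on the mat; grip it round the body from above
- tin_3_centre (a point): one of three outwardly identical closed aluminium tins with push-on lids, round, body 52 mm across, lid 55 mm across, 39 mm high; two are empty (about 55 g), one, any of the three, holds a steel piece (280 to 390 g altogether), which can be told only by its weight. The lid cannot come off. This point is the tin's centre, 19.5 mm above its underside; z points from underside to lid. The tin starts standing upright on the mat; grip it round the body from above
- mat: fixed black rubber mat flat on the bench, 220 x 350 mm, 3 mm thick; origin at the centre of its underside, x along its short side (away from the robot), y along its long side. The three tins stand in a row along y, about 25 mm to the robot's side of the middle and about 115 mm apart (random by a few mm); a cap, a slotted weight and a stone lie about 97 mm behind that row, so there is room for fingers before and behind each tin
- stand: fixed inspection camera: a black camera with a round lens (36 mm) in an aluminium yoke on a base plate 95 x 75 mm, about 115 mm high overall; origin under the base plate; it looks along its own -x and upward, 35 degrees from vertical
- camera_lens (a point): centre of the camera's front glass; z points out along the line of sight, up and toward the robot
- camera_view (a point): point on the camera's line of sight 120 mm in front of the glass, about 215 mm above the bench: the tin's centre belongs here (its underside is then 10 cm from the glass); z points along the line of sight, away from the camera, 35 degrees from vertical, and the tin's z (underside to lid) should point the same way. The turn of the tin about this line is free
- cap_centre (a point): aluminium loading cap, 49 mm across, with a narrow neck, 24 mm high, on the mat; loose, leave it alone; this point is its centre, half-way up
- steel_weight_centre (a point): slotted grey steel weight, a disc 66 mm across, 19 mm high, on the mat; loose, leave it alone; this point is its centre, half-way up
- stone_centre (a point): porous stone disc, 60 mm across, 10 mm thick, on the mat; loose, leave it alone; this point is its centre, half-way up
- brass_weight_centre (a point): slotted brass weight, 50 mm across, 15 mm high, on the bench to the right; loose, leave it alone; this point is its centre, half-way up
- watch_centre (a point): stopwatch, 63 x 52 x 16 mm, on the bench to the right; loose, leave it alone; this point is its centre, half-way up
Things that resemble listed ones, but are neither listed nor needed, are in the scene too. Leave any green or turquoise look-alike of the part that bears tin_1_centre alone.

How it is judged (in metres and radians):
At the end, for the whole second after the job is handed in: Loaded tin still in the fingers, touching neither mat nor camera: centre within 20 mm of the point 120 mm before the glass, axis within 0.2 rad of the line of sight, lid away from it. Other two tins upright (0.1 rad) on the mat, untouched, each weighing on it 0.2 to 1.5 N (((distance between tin_1_centre and camera_view below 0.02 m and angle between the z axis of tin_1_centre and the z axis of camera_view, either way round below 0.2 rad and angle between tin_1_centre's own z axis and vertical below 1 rad and contact force between tin_1 and the fingers above 1 N and contact force between tin_1 and mat below 0.1 N and contact force between tin_1 and stand below 0.1 N and linear speed of tin_1 below 0.02 m/s and contact force between tin_2 and mat between 0.2 and 1.5 N and angle between each of tin_2_centre, tin_3_centre's own z axis and vertical below 0.1 rad and contact force between each of tin_2, tin_3 and the fingers below 0.1 N and contact force between tin_3 and mat between 0.2 and 1.5 N) or (distance between tin_2_centre and camera_view below 0.02 m and angle between the z axis of tin_2_centre and the z axis of camera_view, either way round below 0.2 rad and angle between tin_2_centre's own z axis and vertical below 1 rad and contact force between tin_2 and the fingers above 1 N and contact force between tin_2 and mat below 0.1 N and contact force between tin_2 and stand below 0.1 N and linear speed of tin_2 below 0.02 m/s and contact force between tin_1 and mat between 0.2 and 1.5 N and angle between each of tin_1_centre, tin_3_centre's own z axis and vertical below 0.1 rad and contact force between each of tin_1, tin_3 and the fingers below 0.1 N and contact force between tin_3 and mat between 0.2 and 1.5 N) or (distance between tin_3_centre and camera_view below 0.02 m and angle between the z axis of tin_3_centre and the z axis of camera_view, either way round below 0.2 rad and angle between tin_3_centre's own z axis and vertical below 1 rad and contact force between tin_3 and the fingers above 1 N and contact force between tin_3 and mat below 0.1 N and contact force between tin_3 and stand below 0.1 N and linear speed of tin_3 below 0.02 m/s and contact force between tin_1 and mat between 0.2 and 1.5 N and angle between each of tin_1_centre, tin_2_centre's own z axis and vertical below 0.1 rad and contact force between each of tin_1, tin_2 and the fingers below 0.1 N and contact force between tin_2 and mat between 0.2 and 1.5 N))); the arm keeps its last pose, push and grip.
It fails at once if the cap is shifted by more than 30 mm (distance of cap_centre from where it was at the start of the episode above 0.03 m).
It fails at once if the steel weight is shifted by more than 30 mm (distance of steel_weight_centre from where it was at the start of the episode above 0.03 m).
It fails at once if the stone is shifted by more than 30 mm (distance of stone_centre from where it was at the start of the episode above 0.03 m).
It fails at once if the brass weight is shifted by more than 30 mm (distance of brass_weight_centre from where it was at the start of the episode above 0.03 m).
It fails at once if the watch is shifted by more than 30 mm (distance of watch_centre from where it was at the start of the episode above 0.03 m).
It also fails if it takes over 72 s, if anything falls off the work surface, if the arm or the gripper's body presses on something with over 40 N, if the wrist force passes 120 N, or if a joint passes its speed limit or range.

ROBOT

A 6-joint arm with a two-finger parallel gripper is mounted at the origin on a cart in front of the work surface, level with it; the furniture and walls round the work are solid. World frame = base frame: x ahead of the robot, y to its left, z up, the work surface at z = 0. Lengths are in mm, angles in rad, forces in N, time in s.
With the tool pointing down it reaches from about 400 to 925 mm from the base axis. Payload 12.5 kg.
Tool frame: the origin (TCP) lies midway between the tips of the shut fingers; the grasp point (between the pads) lies 19 mm behind it (env.tcp_to_grasp is the distance from the TCP to the grasp point, in mm); z points along the fingers, y is the line along which they close (so a half turn about z gives the same grasp; the last joint's range is limited). The gripper opens to 95 mm and grips with 3 to 60 N. Pads are 20 mm wide; open, the fingers measure 119 mm over their backs; the gripper's body (75 mm by 180 mm) begins 59 mm behind the grasp point.
Start: joints at [1.161, 0.491, 1.559, -0, 1.092, -0.106], TCP at [186.951, 596.403, 214.661] pointing down, gripper open.
Joint ranges: [-3.1, 3.1], [-0.84, 2.19], [0.05, 2.79], [-1.13, 4.28], [0.06, 2.93], [-2.69, 2.69]. Speed limits (rad/s): [2.22, 2.22, 2.79, 3.14, 3.14, 3.14].

INTERFACE

Orientations are given as [roll, pitch, yaw] about the fixed x, y, z axes, in that order (R = Rz(yaw) Ry(pitch) Rx(roll)).
In Python, from cell import env gives the robot as it stands. The module is installed in compiled form; this text tells all that it offers.
- The arm moves only by the tool step_arm, never from a script. Its argument "plan" is a list that holds one entry, the list of rows, each a list of 5 numbers: the shift along the tool's x, y, z in mm, then the turn about the tool's z in degrees, then the opening, from -1 (shut) to 1 (fully open). A call has 1 to 8 rows; each row is the pose to reach, as a shift and turn from the pose commanded when the call began, along the tool's axes at that moment; what a row does not reach only later rows make up. A row lasts 1/12 s, in which the tool goes at most 41.7 mm and 7.16 degrees, less where a joint would pass 70% of its speed; a pose out of reach is approached as far as the arm can. A call with a gripper value outside its range is refused whole. The fingers move at their own pace and stop on an object; the grip force is fixed at half the most. Time passes only in rows, so rows that repeat a pose let the fingers close. It gives the time, the measured TCP pose, the force, the opening and the grip force at its end, in the units of the state.
- env.state(): the state, without advancing time (a new reading comes with each control period).
- env.read_camera(name): name is "scene" or "top" or "wrist"; returns the picture (384x512x3 uint8, blue, green, red); there is no depth.
- env.get_calibration(name): a dict with "K" (3x3 intrinsics, pixels), "D" ([k1, k2, p1, p2, k3] as OpenCV has them; the pictures are not rectified), "extrinsics" (4x4, takes a point from world to camera coordinates). Camera axes: x right, y up, looking along -z (the intrinsics and any distortion apply to the point x, -y, -z); pixel columns grow to the right and rows downward; lengths in mm; the calibration is good to about 2 mm. A picture is of the moment at which its call begins: read the wrist's pose just before it. get_calibration takes no time and is no camera call; for the wrist camera it gives the pose at the moment of the call.
- env.job_done(): hands the job in; it is judged then, once.
The state is a dict: "t": time; "joints": joint angles; "qvel": joint speeds; "tau": joint torques, N m; "eef_pos": TCP position; "tcp_rot": TCP orientation; "ft_force": force on the tool from outside, world axes, zero at the start; "moment": the same for the moment, N m; "opening": opening from 0.0 (shut) to 1.0 (fully open); "grip_force": force on a finger pad.
Only numpy, scipy, OpenCV 4.12 (cv2) and the standard library are available. Lean on these libraries where they do the work, as an engineer would, in place of code of your own. Each camera call takes 0.05 s, during which the arm holds its last target. There are 200 camera calls.

## Working session

There is one attempt and no reset: what is moved stays moved. The work goes in short steps, Python scripts to look and compute and a tool call to move; the robot and the scene stay as the last step left them, time stands still between calls to the robot, and variables do not carry over. Pictures are saved under pics/ and viewed, at most 10 in all, crops included, and the job is handed in when it is done.

Besides the shell and the picture viewer there is one more tool, called after "Call:" as name(argument=value, ...), one argument or row to a line, values as JSON. step_arm: Moves the arm, as the interface text tells. Its arguments: {"type":"object","properties":{"plan":{"type":"array"}},"required":["plan"]}

```bash
mkdir -p pics; ls
python3 - <<'E'
from cell import env
import cv2,numpy as np
s=env.state()
for k,v in s.items(): print(k,np.round(v,3))
print([a for a in dir(env) if a[0]!='_'], env.tcp_to_grasp)
for n in("scene","top"):
    c=env.get_calibration(n); print(n,np.round(c["K"],1).tolist(),c["D"],np.round(c["extrinsics"],3).tolist())
    cv2.imwrite(f"pics/{n}0.png",env.read_camera(n))
E
```

```text
pics
t 0.0
joints [ 1.161  0.492  1.559 -0.     1.092 -0.106]
qvel [-0.002 -0.001 -0.001 -0.     0.001 -0.001]
tau [ 0.0000e+00 -6.1263e+01 -2.5820e+01  6.9000e-02  4.8000e-02 -0.0000e+00]
eef_pos [186.832 596.168 214.078]
tcp_rot [-3.141 -0.     2.838]
ft_force [-0.294 -0.181 -0.422]
moment [-0.004  0.     0.037]
grip_force 0.0
opening 1.003
['IKError', 'get_calibration', 'job_done', 'read_camera', 'state', 'tcp_to_grasp'] 18.8
scene [[421.1, 0.0, 257.0], [0.0, 421.1, 186.2], [0.0, 0.0, 1.0]] [-0.10838765  0.          0.          0.          0.        ] [[-0.887, -0.461, -0.015, 467.69], [0.334, -0.666, 0.667, -240.767], [-0.318, 0.587, 0.745, -1471.287], [0.0, 0.0, 0.0, 1.0]]
top [[390.8, 0.0, 253.7], [0.0, 390.8, 190.4], [0.0, 0.0, 1.0]] [-0.10832009  0.          0.          0.          0.        ] [[0.004, -1.0, -0.015, 46.047], [0.99, 0.002, 0.143, -549.849], [-0.143, -0.016, 0.99, -1692.233], [0.0, 0.0, 0.0, 1.0]]
```

View pics/scene0.png

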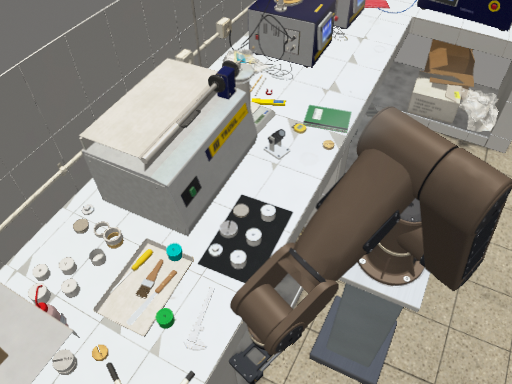

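View pics/top0.png

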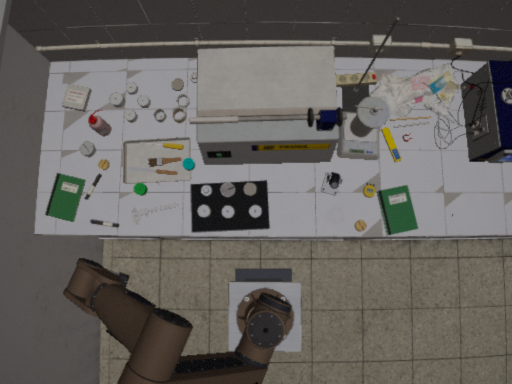

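```bash
cat > h.py <<'E'
from cell import env
import cv2,numpy as np
from scipy.spatial.transform import Rotation as R
def ray(n,uv,c=None):
    c=c or env.get_calibration(n); E=np.array(c["extrinsics"])
    p=cv2.undistortPoints(np.array([[uv]],float),np.array(c["K"]),np.array(c["D"]))[0,0]
    d=E[:3,:3].T@np.array([p[0],-p[1],-1.]); o=-E[:3,:3].T@E[:3,3]
    return o,d/np.linalg.norm(d)
def onz(n,uv,z,c=None):
    o,d=ray(n,uv,c); return o+d*(z-o[2])/d[2]
def cross(*rs):
    A=sum(np.eye(3)-np.outer(d,d) for o,d in rs); b=sum((np.eye(3)-np.outer(d,d))@o for o,d in rs)
    return np.linalg.solve(A,b)
def blobs(mask,amin):
    n,l,s,c=cv2.connectedComponentsWithStats(mask.astype(np.uint8))
    return [(c[i],s[i]) for i in range(1,n) if s[i][4]>=amin]
E
python3 - <<'E'
from h import *
im=cv2.imread("pics/top0.png"); g=im.min(2)
m=np.zeros_like(g); m[180:233,188:272]=1
for c,s in blobs((g>110)&(m>0),20): print(np.round(c,1),s, np.round(onz("top",c,42),1))
d=(im.max(2)<50)&(m>0)
cnt=max(cv2.findContours(d.astype(np.uint8),0,2)[0],key=cv2.contourArea); r=cv2.minAreaRect(cv2.convexHull(cnt)); print("mat",r,np.round([onz("top",p,3) for p in cv2.boxPoints(r)],0).tolist())
a=cv2.resize(im[150:240,185:385],None,fx=4,fy=4,interpolation=cv2.INTER_CUBIC)[:,:800]
s=cv2.imread("pics/scene0.png"); b=cv2.resize(s[110:175,245:345],None,fx=3.6,fy=3.6,interpolation=cv2.INTER_CUBIC)
o=np.zeros((600,800,3),np.uint8); o[:360]=a; o[364:364+b.shape[0],:b.shape[1]]=b
cv2.imwrite("pics/crop1.png",o)
E
```

```text
[203.8 193.5] [188 180  74  53 324] [534.8 268.9  42. ]
[257.5 215.8] [201 180  71  53 322] [436.6  30.6  42. ]
[205.8 190.1] [201 185  10  11  84] [550.1 260.4  42. ]
[203.4 210.6] [198 205  12  12 116] [458.8 269.   42. ]
[254.8 210.9] [249 205  12  13 115] [458.4  42.3  42. ]
[227.4 211.4] [222 206  12  12 115] [455.5 162.9  42. ]
mat ((229.19822692871094, 205.965087890625), (46.79154586791992, 76.00505828857422), 87.1375961303711) [[581.0, 339.0, 3.0], [599.0, -7.0, 3.0], [388.0, -18.0, 3.0], [369.0, 322.0, 3.0]]
```

View pics/crop1.png

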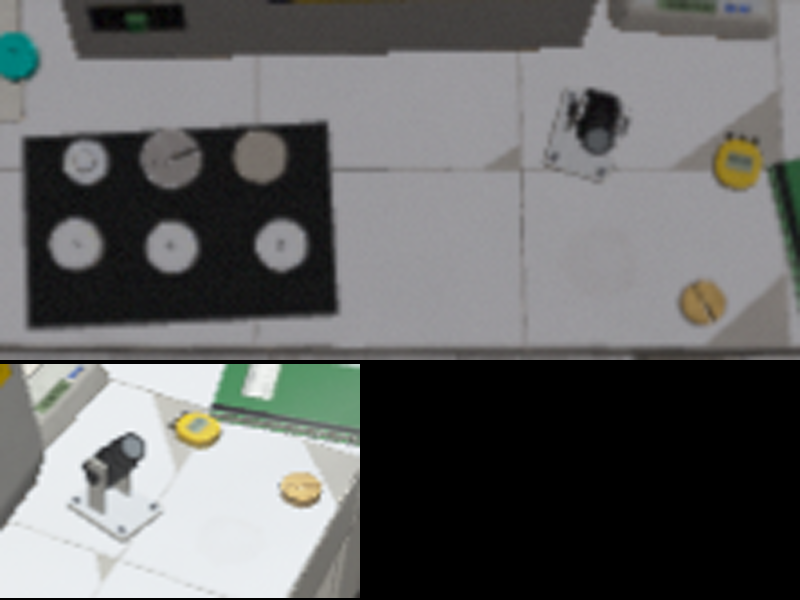

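Call:
step_arm(
  plan=[
    [[0,0,-40,0,1],[0,0,-80,0,1],[0,0,-120,0,1],[0,0,-160,0,1],[0,0,-200,0,1],[0,0,-240,0,1],[0,0,-280,0,1],[0,0,-320,0,1]],
  ],
)

```text
t: 0.77
eef_pos: [186.7, 595.8, 536.6]
tcp_rot: [-3.141, -0.0, 2.838]
ft_force: [-0.0, 0.8, 0.2]
opening: 0.998
grip_force: 0.0
```

Call:
step_arm(
  plan=[
    [[0,0,-40,0,1],[0,0,-80,0,1],[0,0,-120,0,1],[0,0,-160,0,1],[0,0,-200,0,1],[0,0,-240,0,1],[0,0,-280,0,1],[0,0,-320,0,1]],
  ],
)

```text
t: 1.43
eef_pos: [174.8, 556.7, 739.1]
tcp_rot: [3.127, -0.0, 2.838]
ft_force: [-0.1, -0.4, 0.5]
opening: 1.001
grip_force: 0.0
```

Run:
```python
from h import *
s=env.state(); print(s["t"],np.round(s["joints"],3),s["eef_pos"],s["tcp_rot"])
L=cross(ray("top",(334.5,185)),ray("scene",(282.2,133.1))); print("lens",L)
for p in [(545,165),(600,182),(565,88)]: print(np.round(onz("top",(185+p[0]/4,150+p[1]/4),6),1))
```

```text
1.4333 [ 1.153  0.552  0.049  0.003  2.526 -0.112] [174.76155458 556.73547363 739.10787076] [ 3.12663703e+00 -1.43033469e-04  2.83774908e+00]
lens [ 562.75786281 -297.80648949  111.92645473]
[ 551.1 -257.3    6. ]
[ 531.8 -319.3    6. ]
[ 639.7 -282.1    6. ]
```

Call:
step_arm(
  plan=[
    [[0,0,-40,0,1],[0,0,-80,0,1],[0,0,-120,0,1],[0,0,-160,0,1],[0,0,-200,0,1],[0,0,-240,0,1],[0,0,-280,0,1],[0,0,-320,0,1]],
  ],
)

```text
t: 2.1
eef_pos: [148.8, 474.5, 796.6]
tcp_rot: [3.111, 0.0, 2.838]
ft_force: [-0.8, -1.0, -0.1]
opening: 0.997
grip_force: 0.0
```

Call:
step_arm(
  plan=[
    [[0,0,40,0,1],[0,0,80,0,1],[0,0,80,0,1]],
  ],
)

```text
t: 2.35
eef_pos: [150.8, 479.4, 739.0]
tcp_rot: [3.109, 0.0, 2.838]
ft_force: [0.2, 1.4, 0.6]
opening: 0.999
grip_force: 0.0
```

```bash
cat >> h.py <<'E'
def go(x,y,z):
    s=env.state(); M=R.from_euler("xyz",s["tcp_rot"])
    print("t",s["t"],"pos",np.round(s["eef_pos"],1),"toolz",np.round(M.as_matrix()[:,2],3),"shift",np.round(M.inv().apply(np.array([x,y,z])-s["eef_pos"]),1),"j",np.round(s["joints"],2))
E
python3 -c "
from h import *
go(459,269,150)"
```

```text
t 2.35 pos [150.8 479.4 739. ] toolz [ 0.01   0.031 -0.999] shift [-357.  -127.6  585.2] j [ 1.13  0.28  0.54  0.01  2.29 -0.13]
```

Call:
step_arm(
  plan=[
    [[-20,-7,33,0,0.5],[-40,-14,66,0,0.5],[-60,-21,99,0,0.5],[-80,-28,132,0,0.5],[-100,-35,165,0,0.5],[-120,-42,198,0,0.5],[-140,-49,231,0,0.5],[-160,-56,264,0,0.5]],
  ],
)

```text
t: 3.02
eef_pos: [289.4, 384.9, 472.7]
tcp_rot: [3.111, 0.0, 2.838]
ft_force: [0.0, 1.3, -0.5]
opening: 0.749
grip_force: 0.0
```

Call:
step_arm(
  plan=[
    [[-20,-7,33,0,0.5],[-40,-14,66,0,0.5],[-60,-21,99,0,0.5],[-80,-28,132,0,0.5],[-100,-35,165,0,0.5],[-120,-42,198,0,0.5],[-140,-49,231,0,0.5],[-160,-56,264,0,0.5]],
  ],
)

```text
t: 3.68
eef_pos: [428.0, 291.8, 207.1]
tcp_rot: [3.111, 0.0, 2.838]
ft_force: [0.7, 1.1, 0.4]
opening: 0.752
grip_force: 0.0
```

Call:
step_arm(
  plan=[
    [[-20,-8,30,0,0.5],[-37,-15,57,0,0.5],[-37,-15,57,0,0.5],[-37,-15,57,0,0.5]],
  ],
)

```text
t: 4.02
eef_pos: [458.7, 268.3, 150.1]
tcp_rot: [3.113, -0.003, 2.836]
ft_force: [-0.0, 0.0, 0.1]
opening: 0.752
grip_force: 0.0
```

Run:
```python
from h import *
go(459,269,150)
c=env.get_calibration("wrist"); im=env.read_camera("wrist"); cv2.imwrite("pics/w1.png",im)
import pickle; pickle.dump(c,open("w1.pkl","wb"))
print(np.round(-np.array(c["extrinsics"])[:3,:3].T@np.array(c["extrinsics"])[:3,3]))
```

```text
t 4.0167 pos [458.7 268.3 150.1] toolz [ 0.006  0.028 -1.   ] shift [-0.1  0.8  0.1] j [ 0.39  0.43  1.87  0.03  0.82 -0.89]
[386. 285. 319.]
```

View pics/w1.png

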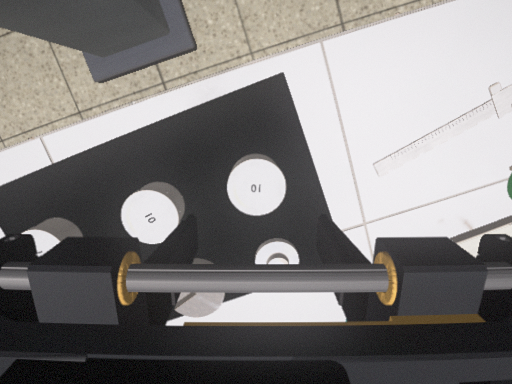

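Run:
```python
from h import *
import pickle
c=pickle.load(open("w1.pkl","rb")); im=cv2.imread("pics/w1.png")
m=(im.min(2)>215).astype(np.uint8); m=cv2.morphologyEx(m,cv2.MORPH_CLOSE,np.ones((7,7)))
for q,s in blobs(m,1500):
    if s[2]<80: print(q,s,np.round(onz("w",q,42,c),1), "diam",np.linalg.norm(onz("w",(s[0],q[1]),42,c)-onz("w",(s[0]+s[2],q[1]),42,c)))
```

```text
[256.07934609 186.61881978] [ 228  159   57   56 2508] [460.4 269.8  42. ] diam 53.041889956478855
[149.06081974 216.24107536] [ 122  191   56   53 2269] [456.9 164.2  42. ] diam 53.33846641998334
```

Call:
step_arm(
  plan=[
    [[-1,-3,40,0,0.5],[-1,-3,80,0,0.5],[-1,-3,110,0,0.5],[-1,-3,130,0,0.5],[-1,-3,143,0,0.5],[-1,-3,143,0,0.5]],
  ],
)

```text
t: 4.57
eef_pos: [459.4, 270.8, 7.4]
tcp_rot: [3.111, -0.001, 2.839]
ft_force: [-0.6, -0.5, 0.7]
opening: 0.75
grip_force: 0.0
```

Call:
step_arm(
  plan=[
    [[0,0,0,0,-1],[0,0,0,0,-1],[0,0,0,0,-1],[0,0,0,0,-1],[0,0,0,0,-1]],
  ],
)

```text
t: 4.98
eef_pos: [460.8, 270.5, 9.6]
tcp_rot: [3.109, 0.002, 2.838]
ft_force: [-1.4, 3.6, 8.5]
opening: 0.554
grip_force: 30.0
```

Call:
step_arm(
  plan=[
    [[0,0,-10,0,-1],[0,0,-25,0,-1],[0,0,-40,0,-1],[0,0,-40,0,-1],[0,0,-40,0,-1],[0,0,-40,0,-1],[0,0,-40,0,-1]],
  ],
)

```text
t: 5.57
eef_pos: [459.4, 268.6, 47.3]
tcp_rot: [3.111, -0.001, 2.838]
ft_force: [0.4, 0.5, -3.8]
opening: 0.555
grip_force: 29.9
```

Run:
```python
from h import *
f=[]
for i in range(4): env.read_camera("top"); f.append(env.state()["ft_force"])
print(np.round(f,1))
go(459,269,330); go(640,-200,640)
s=env.state(); M=R.from_euler("xyz",s["tcp_rot"]); print(M.inv().apply(np.array([640,-200,640])-[459,269,330]))
# machine height: bar/motor points in both views
print(cross(ray("top",(338,115)),ray("scene",(222,80))))
```

```text
[[-0.1 -0.2 -3. ]
 [ 0.5  0.1 -4.4]
 [ 1.1 -0.8 -3.6]
 [-0.7  1.1 -3.9]]
t 5.7667 pos [459.6 268.7  47.4] toolz [ 0.008  0.029 -1.   ] shift [   0.9    8.7 -282.4] j [ 0.39  0.59  1.95  0.04  0.58 -0.91]
t 5.7667 pos [459.6 268.7  47.4] toolz [ 0.008  0.029 -1.   ] shift [-311.9 -375.1 -604.4] j [ 0.39  0.59  1.95  0.04  0.58 -0.91]
[-312.78444213 -383.79469236 -322.008582  ]
[ 814.83445279 -278.83369736  306.56893014]
```

Call:
step_arm(
  plan=[
    [[0,1,-30,0,-1],[0,2,-65,0,-1],[0,3,-102,0,-1],[0,4,-140,0,-1],[0,5,-178,0,-1],[0,6,-215,0,-1],[0,8,-250,0,-1],[1,9,-280,0,-1]],
  ],
)

```text
t: 6.43
eef_pos: [458.8, 269.4, 330.5]
tcp_rot: [3.11, 0.001, 2.838]
ft_force: [0.1, 1.3, -3.4]
opening: 0.552
grip_force: 29.9
```

Call:
step_arm(
  plan=[
    [[-19,-24,-20,0,-1],[-39,-48,-40,0,-1],[-58,-72,-60,0,-1],[-78,-96,-80,0,-1],[-97,-120,-100,0,-1],[-117,-144,-120,0,-1],[-136,-168,-140,0,-1],[-156,-192,-160,0,-1]],
  ],
)

```text
t: 7.1
eef_pos: [548.9, 33.4, 482.7]
tcp_rot: [3.111, -0.001, 2.838]
ft_force: [-0.1, -0.5, -3.7]
opening: 0.548
grip_force: 30.0
```

Call:
step_arm(
  plan=[
    [[-19,-24,-20,0,-1],[-39,-48,-40,0,-1],[-58,-72,-60,0,-1],[-78,-96,-80,0,-1],[-97,-120,-100,0,-1],[-117,-144,-120,0,-1],[-136,-168,-140,0,-1],[-156,-192,-160,0,-1]],
  ],
)

```text
t: 7.77
eef_pos: [637.0, -195.5, 633.2]
tcp_rot: [3.111, -0.0, 2.837]
ft_force: [2.0, 0.3, -2.8]
opening: 0.549
grip_force: 30.0
```

Run:
```python
from h import *
s=env.state(); go(640,-200,640)
M=R.from_euler("xyz",s["tcp_rot"]); a=np.radians(-19)
for e in (30,45): e=np.radians(e); print(np.round(40*M.inv().apply([np.cos(a)*np.cos(e),np.sin(a)*np.cos(e),np.sin(e)]),1))
print(s["opening"],s["ft_force"])
```

```text
t 7.7667 pos [ 637.  -195.5  633.2] toolz [ 0.009  0.029 -1.   ] shift [-4.2 -3.2 -6.9] j [-0.41  0.55  0.39  0.04  2.2  -1.65]
[-34.6  -0.3 -20. ]
[-28.3   0.1 -28.3]
0.5488257297678706 [ 2.0340597   0.34761501 -2.76197843]
```

Call:
step_arm(
  plan=[
    [[-31,0,-25,0,-1],[-62,0,-50,0,-1],[-93,0,-75,0,-1],[-124,0,-100,0,-1],[-155,0,-125,0,-1],[-186,0,-150,0,-1],[-217,0,-175,0,-1],[-248,0,-200,0,-1]],
  ],
)

```text
t: 8.43
eef_pos: [673.8, -208.0, 639.5]
tcp_rot: [3.11, 0.023, 2.837]
ft_force: [-0.2, -0.3, -3.6]
opening: 0.551
grip_force: 30.0
```

Call:
step_arm(
  plan=[
    [[-31,0,-25,0,-1],[-62,0,-50,0,-1],[-93,0,-75,0,-1],[-124,0,-100,0,-1],[-155,0,-125,0,-1],[-186,0,-150,0,-1],[-217,0,-175,0,-1],[-248,0,-200,0,-1]],
  ],
)

```text
t: 9.1
eef_pos: [688.3, -215.2, 628.9]
tcp_rot: [3.11, 0.043, 2.836]
ft_force: [-0.2, 0.2, -3.8]
opening: 0.547
grip_force: 30.0
```

Run:
```python
from h import *
go(640,-200,640); print(env.state()["ft_force"],env.state()["opening"])
```

```text
t 9.1 pos [ 688.3 -215.2  628.9] toolz [ 0.05   0.018 -0.999] shift [ 50.1   0.4 -13.2] j [-0.41  0.72  0.05  0.05  2.33 -1.64]
[-0.202094    0.2194031  -3.75294716] 0.5465218056858544
```

Call:
step_arm(
  plan=[
    [[-300,-8,-160,0,-1],[-300,-8,-160,0,-1],[-300,-8,-160,0,-1],[-300,-8,-160,0,-1],[-300,-8,-160,0,-1],[-300,-8,-160,0,-1],[-300,-8,-160,0,-1],[-300,-8,-160,0,-1]],
  ],
)

```text
t: 9.77
eef_pos: [722.3, -232.3, 596.1]
tcp_rot: [3.109, 0.066, 2.836]
ft_force: [0.2, 0.6, -3.7]
opening: 0.551
grip_force: 30.0
```

Call:
step_arm(
  plan=[
    [[-36,-1,-18,0,-1],[-72,-2,-36,0,-1],[-108,-3,-54,0,-1],[-144,-4,-72,0,-1],[-180,-5,-90,0,-1],[-216,-6,-108,0,-1],[-252,-7,-126,0,-1],[-288,-8,-144,0,-1]],
  ],
)

```text
t: 10.43
eef_pos: [747.0, -244.8, 572.8]
tcp_rot: [3.109, 0.09, 2.835]
ft_force: [-0.3, -0.6, -3.6]
opening: 0.55
grip_force: 30.0
```

Run:
```python
from h import *
go(640,-200,640)
```

```text
t 10.4333 pos [ 747.  -244.8  572.8] toolz [ 0.095  0.004 -0.995] shift [109.1  12.9 -76.9] j [-0.42  0.8   0.05  0.05  2.2  -1.65]
```

Call:
step_arm(
  plan=[
    [[-300,-12,-150,0,-1],[-300,-12,-150,0,-1],[-300,-12,-150,0,-1],[-300,-12,-150,0,-1],[-300,-12,-150,0,-1],[-300,-12,-150,0,-1],[-300,-12,-150,0,-1],[-300,-12,-150,0,-1]],
  ],
)

```text
t: 11.1
eef_pos: [767.7, -258.2, 552.8]
tcp_rot: [3.109, 0.115, 2.834]
ft_force: [-0.4, 0.1, -2.7]
opening: 0.551
grip_force: 30.0
```

Call:
step_arm(
  plan=[
    [[-300,-12,-145,0,-1],[-300,-12,-145,0,-1],[-300,-12,-145,0,-1],[-300,-12,-145,0,-1],[-300,-12,-145,0,-1],[-300,-12,-145,0,-1],[-300,-12,-145,0,-1],[-300,-12,-145,0,-1]],
  ],
)

```text
t: 11.77
eef_pos: [784.1, -269.0, 538.2]
tcp_rot: [3.11, 0.14, 2.833]
ft_force: [0.6, 0.1, -4.7]
opening: 0.551
grip_force: 30.0
```

Call:
step_arm(
  plan=[
    [[-300,-12,-140,0,-1],[-300,-12,-140,0,-1],[-300,-12,-140,0,-1],[-300,-12,-140,0,-1],[-300,-12,-140,0,-1],[-300,-12,-140,0,-1],[-300,-12,-140,0,-1],[-300,-12,-140,0,-1]],
  ],
)

```text
t: 12.43
eef_pos: [797.3, -277.9, 528.3]
tcp_rot: [3.11, 0.167, 2.832]
ft_force: [-0.7, -0.3, -4.1]
opening: 0.549
grip_force: 30.0
```

Call:
step_arm(
  plan=[
    [[-300,-12,-135,0,-1],[-300,-12,-135,0,-1],[-300,-12,-135,0,-1],[-300,-12,-135,0,-1],[-300,-12,-135,0,-1],[-300,-12,-135,0,-1],[-300,-12,-135,0,-1],[-300,-12,-135,0,-1]],
  ],
)

```text
t: 13.1
eef_pos: [807.9, -285.2, 522.5]
tcp_rot: [3.11, 0.193, 2.832]
ft_force: [0.8, 0.9, -3.6]
opening: 0.547
grip_force: 30.0
```

Run:
```python
from h import *
go(640,-200,640)
```

```text
t 13.1 pos [ 807.9 -285.2  522.5] toolz [ 0.192 -0.029 -0.981] shift [ 159.8   34.6 -150. ] j [-0.43  0.87  0.05  0.06  2.03 -1.67]
```

Call:
step_arm(
  plan=[
    [[-300,-12,-125,0,-1],[-300,-12,-125,0,-1],[-300,-12,-125,0,-1],[-300,-12,-125,0,-1],[-300,-12,-125,0,-1],[-300,-12,-125,0,-1],[-300,-12,-125,0,-1],[-300,-12,-125,0,-1]],
  ],
)

```text
t: 13.77
eef_pos: [818.0, -291.6, 517.9]
tcp_rot: [3.111, 0.221, 2.831]
ft_force: [-0.5, 0.0, -4.3]
opening: 0.555
grip_force: 30.0
```

Call:
step_arm(
  plan=[
    [[-300,-12,-118,0,-1],[-300,-12,-118,0,-1],[-300,-12,-118,0,-1],[-300,-12,-118,0,-1],[-300,-12,-118,0,-1],[-300,-12,-118,0,-1],[-300,-12,-118,0,-1],[-300,-12,-118,0,-1]],
  ],
)

```text
t: 14.43
eef_pos: [826.7, -297.2, 515.7]
tcp_rot: [3.112, 0.248, 2.83]
ft_force: [-1.3, 0.5, -3.5]
opening: 0.547
grip_force: 30.0
```

Call:
step_arm(
  plan=[
    [[-300,-12,-110,0,-1],[-300,-12,-110,0,-1],[-300,-12,-110,0,-1],[-300,-12,-110,0,-1],[-300,-12,-110,0,-1],[-300,-12,-110,0,-1],[-300,-12,-110,0,-1],[-300,-12,-110,0,-1]],
  ],
)

```text
t: 15.1
eef_pos: [834.7, -302.1, 515.1]
tcp_rot: [3.112, 0.276, 2.829]
ft_force: [1.0, -0.5, -3.5]
opening: 0.553
grip_force: 30.0
```

Call:
step_arm(
  plan=[
    [[-300,-12,-103,0,-1],[-300,-12,-103,0,-1],[-300,-12,-103,0,-1],[-300,-12,-103,0,-1],[-300,-12,-103,0,-1],[-300,-12,-103,0,-1],[-300,-12,-103,0,-1],[-300,-12,-103,0,-1]],
  ],
)

```text
t: 15.77
eef_pos: [841.7, -306.3, 516.1]
tcp_rot: [3.113, 0.304, 2.828]
ft_force: [1.3, 0.3, -2.4]
opening: 0.554
grip_force: 30.0
```

Call:
step_arm(
  plan=[
    [[-300,-12,-95,0,-1],[-300,-12,-95,0,-1],[-300,-12,-95,0,-1],[-300,-12,-95,0,-1],[-300,-12,-95,0,-1],[-300,-12,-95,0,-1],[-300,-12,-95,0,-1],[-300,-12,-95,0,-1]],
  ],
)

```text
t: 16.43
eef_pos: [848.4, -310.2, 518.2]
tcp_rot: [3.114, 0.332, 2.827]
ft_force: [-0.2, 0.3, -4.0]
opening: 0.549
grip_force: 30.0
```

Call:
step_arm(
  plan=[
    [[-300,-12,-88,0,-1],[-300,-12,-88,0,-1],[-300,-12,-88,0,-1],[-300,-12,-88,0,-1],[-300,-12,-88,0,-1],[-300,-12,-88,0,-1],[-300,-12,-88,0,-1],[-300,-12,-88,0,-1]],
  ],
)

```text
t: 17.1
eef_pos: [854.4, -313.6, 521.6]
tcp_rot: [3.114, 0.361, 2.826]
ft_force: [0.0, 0.2, -3.2]
opening: 0.55
grip_force: 30.0
```

Run:
```python
from h import *
go(640,-200,640)
```

```text
t 17.1 pos [ 854.4 -313.6  521.6] toolz [ 0.344 -0.084 -0.935] shift [ 181.8   46.8 -194. ] j [-0.45  0.89  0.05  0.08  1.85 -1.67]
```

Call:
step_arm(
  plan=[
    [[-300,-12,-80,0,-1],[-300,-12,-80,0,-1],[-300,-12,-80,0,-1],[-300,-12,-80,0,-1],[-300,-12,-80,0,-1],[-300,-12,-80,0,-1],[-300,-12,-80,0,-1],[-300,-12,-80,0,-1]],
  ],
)

```text
t: 17.77
eef_pos: [860.2, -316.7, 525.6]
tcp_rot: [3.115, 0.39, 2.826]
ft_force: [0.2, 0.2, -3.3]
opening: 0.546
grip_force: 30.0
```

Call:
step_arm(
  plan=[
    [[-300,-12,-73,0,-1],[-300,-12,-73,0,-1],[-300,-12,-73,0,-1],[-300,-12,-73,0,-1],[-300,-12,-73,0,-1],[-300,-12,-73,0,-1],[-300,-12,-73,0,-1],[-300,-12,-73,0,-1]],
  ],
)

```text
t: 18.43
eef_pos: [865.4, -319.6, 530.5]
tcp_rot: [3.116, 0.419, 2.825]
ft_force: [0.6, 0.9, -3.0]
opening: 0.548
grip_force: 30.0
```

Call:
step_arm(
  plan=[
    [[-300,-12,-65,0,-1],[-300,-12,-65,0,-1],[-300,-12,-65,0,-1],[-300,-12,-65,0,-1],[-300,-12,-65,0,-1],[-300,-12,-65,0,-1],[-300,-12,-65,0,-1],[-300,-12,-65,0,-1]],
  ],
)

```text
t: 19.1
eef_pos: [870.6, -322.3, 535.8]
tcp_rot: [3.116, 0.448, 2.824]
ft_force: [0.2, -0.0, -3.9]
opening: 0.545
grip_force: 30.0
```

Call:
step_arm(
  plan=[
    [[-300,-12,-58,0,-1],[-300,-12,-58,0,-1],[-300,-12,-58,0,-1],[-300,-12,-58,0,-1],[-300,-12,-58,0,-1],[-300,-12,-58,0,-1],[-300,-12,-58,0,-1],[-300,-12,-58,0,-1]],
  ],
)

```text
t: 19.77
eef_pos: [875.4, -324.7, 541.9]
tcp_rot: [3.117, 0.478, 2.823]
ft_force: [0.2, -0.6, -3.1]
opening: 0.549
grip_force: 30.0
```

Call:
step_arm(
  plan=[
    [[-300,-12,-50,0,-1],[-300,-12,-50,0,-1],[-300,-12,-50,0,-1],[-300,-12,-50,0,-1],[-300,-12,-50,0,-1],[-300,-12,-50,0,-1],[-300,-12,-50,0,-1],[-300,-12,-50,0,-1]],
  ],
)

```text
t: 20.43
eef_pos: [880.0, -327.1, 548.2]
tcp_rot: [3.118, 0.507, 2.822]
ft_force: [-0.1, 0.7, -3.6]
opening: 0.554
grip_force: 30.0
```

Call:
step_arm(
  plan=[
    [[-300,-12,-43,0,-1],[-300,-12,-43,0,-1],[-300,-12,-43,0,-1],[-300,-12,-43,0,-1],[-300,-12,-43,0,-1],[-300,-12,-43,0,-1],[-300,-12,-43,0,-1],[-300,-12,-43,0,-1]],
  ],
)

```text
t: 21.1
eef_pos: [884.3, -329.2, 555.2]
tcp_rot: [3.119, 0.536, 2.821]
ft_force: [-1.2, 0.3, -2.9]
opening: 0.552
grip_force: 30.0
```

Call:
step_arm(
  plan=[
    [[-300,-12,-35,0,-1],[-300,-12,-35,0,-1],[-300,-12,-35,0,-1],[-300,-12,-35,0,-1],[-300,-12,-35,0,-1],[-300,-12,-35,0,-1],[-300,-12,-35,0,-1],[-300,-12,-35,0,-1]],
  ],
)

```text
t: 21.77
eef_pos: [888.7, -331.4, 562.1]
tcp_rot: [3.119, 0.566, 2.821]
ft_force: [-0.2, -0.0, -3.4]
opening: 0.551
grip_force: 30.0
```

Call:
step_arm(
  plan=[
    [[-300,-12,-28,0,-1],[-300,-12,-28,0,-1],[-300,-12,-28,0,-1],[-300,-12,-28,0,-1],[-300,-12,-28,0,-1],[-300,-12,-28,0,-1],[-300,-12,-28,0,-1],[-300,-12,-28,0,-1]],
  ],
)

```text
t: 22.43
eef_pos: [892.6, -333.3, 569.7]
tcp_rot: [3.12, 0.596, 2.82]
ft_force: [-0.2, -0.6, -3.9]
opening: 0.549
grip_force: 30.0
```

Run:
```python
from h import *
go(640,-200,640); print(env.state()["ft_force"])
```

```text
t 22.4333 pos [ 892.6 -333.3  569.7] toolz [ 0.539 -0.157 -0.828] shift [ 193.9   51.3 -215.3] j [-0.45  0.86  0.05  0.1   1.64 -1.67]
[-0.16762598 -0.58580228 -3.93502265]
```

Run:
```python
from h import *
go(480,-280,380)
```

```text
t 22.4333 pos [ 892.6 -333.3  569.7] toolz [ 0.539 -0.157 -0.828] shift [444.4 -78.3 -73.7] j [-0.45  0.86  0.05  0.1   1.64 -1.67]
```

Call:
step_arm(
  plan=[
    [[25,-4,-4,0,-1],[60,-10,-10,0,-1],[97,-17,-16,0,-1],[134,-23,-22,0,-1],[171,-30,-28,0,-1],[208,-36,-34,0,-1],[245,-43,-40,0,-1],[280,-49,-46,0,-1]],
  ],
)

```text
t: 23.1
eef_pos: [675.3, -304.7, 469.8]
tcp_rot: [3.121, 0.596, 2.82]
ft_force: [0.3, -2.5, -3.3]
opening: 0.552
grip_force: 30.0
```

Call:
step_arm(
  plan=[
    [[37,-6,-6,0,-1],[74,-13,-12,0,-1],[111,-20,-18,0,-1],[140,-25,-23,0,-1],[164,-29,-28,0,-1],[164,-29,-28,0,-1],[164,-29,-28,0,-1]],
  ],
)

```text
t: 23.68
eef_pos: [524.2, -285.9, 401.9]
tcp_rot: [3.121, 0.597, 2.819]
ft_force: [-0.3, -1.0, -3.3]
opening: 0.552
grip_force: 30.0
```

Run:
```python
from h import *
go(504,-281,201)
c=env.get_calibration("wrist"); im=env.read_camera("wrist"); cv2.imwrite("pics/w2.png",im)
import pickle; pickle.dump(c,open("w2.pkl","wb"))
```

```text
t 23.6833 pos [ 524.2 -285.9  401.9] toolz [ 0.54  -0.158 -0.827] shift [130.1  -5.  154.5] j [-0.72  0.1   1.74  0.35  0.77 -2.16]
```

View pics/w2.png

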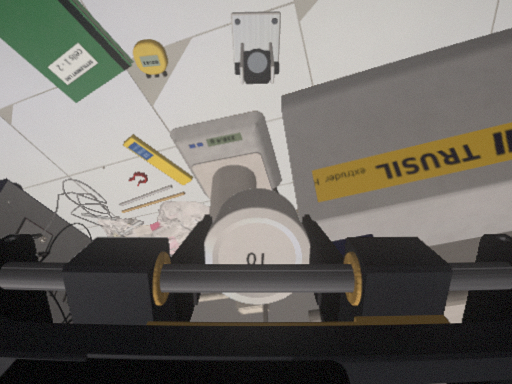

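Run:
```python
from h import *
import pickle
c=pickle.load(open("w2.pkl","rb")); w=ray("w",(258,65),c)
a=ray("top",(334.5,185)); b=ray("scene",(282.2,133.1))
for rs in ((w,a),(w,b),(w,a,b)):
    L=cross(*rs); print("lens",np.round(L,1),[round(float(np.linalg.norm(np.cross(L-o,d))),1) for o,d in rs])
print("ray dir",w[1], np.round(onz("w",(258,65),117,c),1))
for p in [(233,13),(280,14)]: print(np.round(onz("w",p,6,c),1))
im=cv2.imread("pics/w2.png"); cv2.imwrite("pics/w2c.png",cv2.resize(im[0:100,200:320],None,fx=5,fy=5,interpolation=cv2.INTER_CUBIC))
```

```text
lens [ 558.6 -291.8  139. ] [0.7, 0.7]
lens [ 564.3 -293.5  118.2] [4.3, 4.3]
lens [ 563.6 -294.7  118. ] [5.1, 2.4, 3.8]
ray dir [ 0.45330351 -0.12533651 -0.88250025] [ 569.7 -294.2  117. ]
[ 535.4 -320.1    6. ]
[ 558.8 -253.6    6. ]
```

View pics/w2c.png

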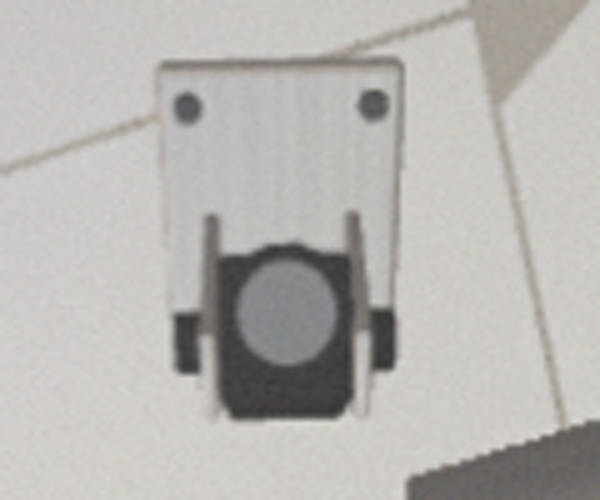

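Run:
```python
from h import *
import pickle
c=pickle.load(open("w2.pkl","rb")); s=env.state(); M=R.from_euler("xyz",s["tcp_rot"]).as_matrix()
o,d=ray("w",(257,251),c); n=M[:,2]; P=s["eef_pos"]
for back in (30,33.5,37):
    q=P-back*n; L=o+d*(n@(q-o))/(n@d); 
    e=[ (lambda o,d:o+d*(n@(q-o))/(n@d))(*ray("w",p,c)) for p in ((205.5,251),(308,251))]
    print(back,"lid in tool",np.round(M.T@(L-P),1),"width",np.linalg.norm(e[0]-e[1]))
go(506,-276,203)
```

```text
30 lid in tool [  4.8  -0.6 -30. ] width 51.04104989531705
33.5 lid in tool [  6.6  -0.6 -33.5] width 49.759704803914815
37 lid in tool [  8.4  -0.6 -37. ] width 48.478359712512656
t 23.7333 pos [ 525.1 -286.1  402.1] toolz [ 0.54  -0.158 -0.827] shift [129.6   0.4 152.7] j [-0.72  0.1   1.74  0.35  0.77 -2.16]
```

Call:
step_arm(
  plan=[
    [[20,0,24,0,-1],[43,0,51,0,-1],[66,0,78,0,-1],[89,0,105,0,-1],[108,0,128,0,-1],[121,0,144,0,-1],[127,0,152,0,-1],[127,0,152,0,-1]],
  ],
)

```text
t: 24.4
eef_pos: [510.7, -275.4, 207.1]
tcp_rot: [3.124, 0.586, 2.822]
ft_force: [0.6, -0.2, -3.7]
opening: 0.55
grip_force: 30.0
```

Run:
```python
from h import *
go(506,-276,203)
im=env.read_camera("scene"); t=env.read_camera("top")
o=np.zeros((600,800,3),np.uint8)
o[:,:400]=cv2.resize(im[70:190,230:310],(400,600),interpolation=cv2.INTER_CUBIC)
o[:,400:]=cv2.resize(t[130:250,290:370],(400,600),interpolation=cv2.INTER_CUBIC)
cv2.imwrite("pics/s3.png",o)
```

```text
t 24.4 pos [ 510.7 -275.4  207.1] toolz [ 0.53  -0.157 -0.833] shift [ 5.9 -2.1  1. ] j [-0.72  0.3   2.07  0.8   0.33 -2.68]
```

View pics/s3.png

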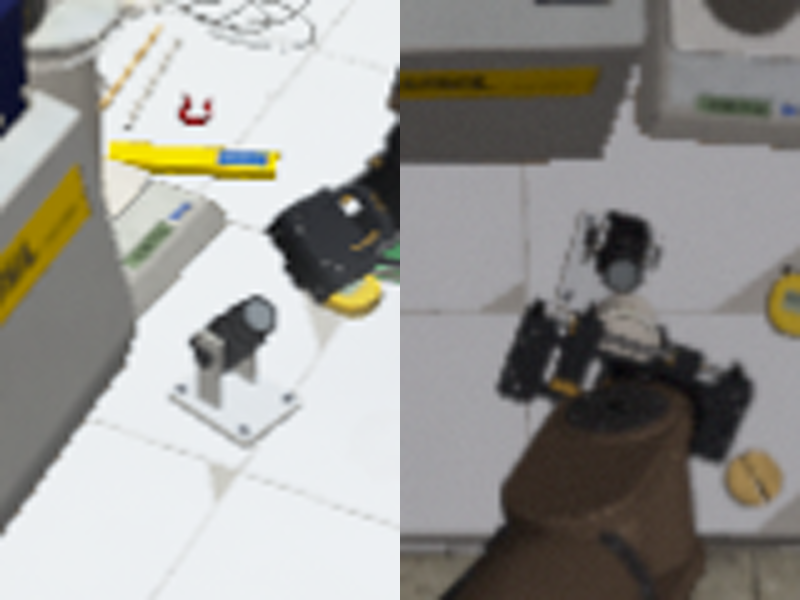

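Call:
step_arm(
  plan=[
    [[0,0,0,6,-1],[2,-1,0,12,-1],[4,-2,1,18,-1],[5,-2,1,22,-1],[5,-2,1,22,-1],[5,-2,1,22,-1]],
  ],
)

```text
t: 25.0
eef_pos: [506.3, -276.6, 206.2]
tcp_rot: [2.883, 0.537, 2.373]
ft_force: [-0.4, 0.6, -4.2]
opening: 0.548
grip_force: 30.0
```

Run:
```python
from h import *
go(506,-276,203)
t=env.read_camera("top"); w=env.read_camera("wrist")
o=np.zeros((384,800,3),np.uint8)
o[:,:512]=w
o[:,512:]=cv2.resize(t[160:220,305:350],(288,384),interpolation=cv2.INTER_CUBIC)
cv2.imwrite("pics/s4.png",o)
```

```text
t 25.0 pos [ 506.3 -276.6  206.2] toolz [ 0.533 -0.16  -0.831] shift [ 2.2 -0.5  2.4] j [-0.73  0.3   2.08  0.84  0.32 -2.34]
```

View pics/s4.png

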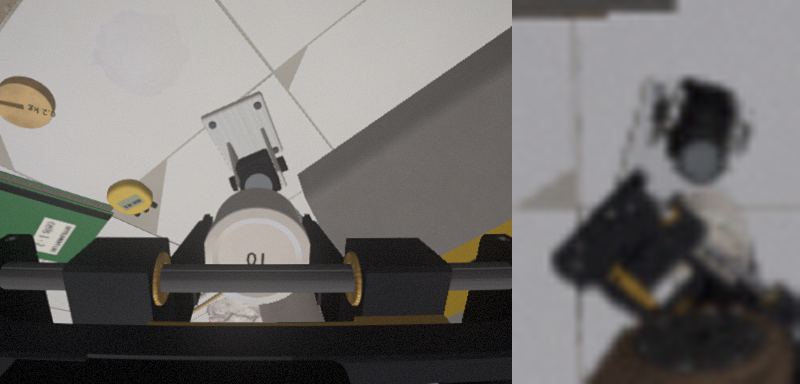

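Call:
step_arm(
  plan=[
    [[0,0,2,0,-1],[0,0,2,0,-1],[0,0,2,0,-1],[0,0,2,0,-1],[0,0,2,0,-1],[0,0,2,0,-1],[0,0,2,0,-1]],
  ],
)

```text
t: 25.68
eef_pos: [506.7, -276.4, 202.9]
tcp_rot: [2.881, 0.533, 2.368]
ft_force: [0.8, -0.4, -3.3]
opening: 0.552
grip_force: 30.0
```

Run:
```python
from h import *
go(506,-276,203)
c=env.get_calibration("top"); t=env.read_camera("top")
m=np.zeros(t.shape[:2]); m[195:225,190:270]=1
for q,s in blobs((t.min(2)>110)&(m>0),60): print(q,s,np.round(onz("top",q,42),1))
s=env.state(); print(np.round(s["qvel"],3),s["grip_force"]); print(env.job_done())
```

```text
t 25.6833 pos [ 506.7 -276.4  202.9] toolz [ 0.532 -0.158 -0.832] shift [ 0.6 -0.  -0.5] j [-0.73  0.3   2.08  0.85  0.32 -2.35]
[254.76724138 210.8362069 ] [249 205  12  13 116] [458.4  42.5  42. ]
[227.40517241 211.40517241] [222 206  12  12 116] [455.6 162.9  42. ]
[ 0.001 -0.    -0.    -0.001  0.     0.   ] 30.000508032662765
the job is handed in; nothing more can be done
None
```

I handed the job in at about 26 s, with the arm still holding the loaded tin (about 3.7 N, the first one lifted) about 10 cm from the camera glass. By my measurements it is centred to within about 5 mm and tilted to within about 2° of the line of sight. The two empty tins were never touched and still stand on the mat. No verdict was returned.

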